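# Roll a porcelain tube into its vee cradle and clamp it

### The job

Roll the porcelain tube along its ledge, without lifting it, into the vee cradle and let go so that it settles and centres itself there while the clamp is still up. Then press the clamp down by its black knob until the sprung pad bears firmly on the tube, without crushing it, and leave it clamped; leave the glassware and mortar around it alone.

Things in the scene. Friction and masses are not known exactly. Their poses are not given: they have to be found in the camera images.
- stand: Fixed steel stand, 300 x 190 mm foot. Origin at bench level under the vee's bottom line, mid-width. x: rolling direction, ledge to vee to clamp post; y: along the vee; z up. Post 22 x 30 mm at x = 74 to 96 mm, 172 mm high. With the clamp up, its arm (22 mm wide), knob and pad overhang the vee from x = -16 mm on, between about 100 and 186 mm up; nothing is over the ledge.
- ledge_edge (a point): Mid-width of the ledge's edge at the vee: x = -36 mm, 50 mm up in the stand's frame. The flat ledge runs 139 mm back from here to x = -175 mm, y within +-90 mm, with a 6 mm high, 6 mm thick stop lip at its back end. Once the tube's axis has passed this edge it rolls down into the vee by itself.
- vee_mid (a point): Mid-width of the vee's bottom line: x = y = 0, 29 mm up in the stand's frame. The near face falls to it at 30 degrees from the ledge's edge; the far face rises at 30 degrees to x = 52 mm, 59 mm up. A settled tube has its axis straight above this line, 52 mm above the bench (its top 72 mm).
- tube: Loose white porcelain tube, 40 mm diameter, 160 mm long, about 0.2 to 0.35 kg, free to roll. Origin at its centre, y along its axis (roughly parallel to the vee); its x and z axes turn as it rolls. It starts on the ledge, axis 70 mm up. It is brittle: more than 15 N from the robot or 18 N from the clamp's pad breaks it.
- clamp (a joint): Clamp carriage on the post, m: 0 is fully up, grows as it is lowered, stop at 0.066; starts within 6 mm of the top. Stiff: about 7 N down on the knob moves it and it stays where left. Its screwed spindle differs in length by +-12 mm from time to time, unmeasured: the pad meets the seated tube somewhere between 0.033 and 0.058.
- pad_axis (a point): Point of the clamp's arm (centre of its underside) from which the spindle hangs, straight below the knob. The spindle carries a 20 mm round rubber pad on a spring: 1 N preload, then 3 N per mm, 14 mm stroke. Proper clamping is 3 to 12 N of pad on tube: 10 to 19 N in all on the knob, against 7 N before the pad touches; up to 12 N stays on after letting go.
- knob_top (a point): Centre of the flat top of the clamp's black round knob (32 mm diameter, 14 mm thick, for pressing down on), above the vee's bottom line; 186 mm above the bench when the clamp is fully up, and comes down with it.
- flask: Bystander: small conical glass flask, 74 mm wide, 112 mm high; origin at the centre of its underside.
- mortar: Bystander: white porcelain mortar bowl, 90 mm wide, 50 mm high; origin at the centre of its underside.
- reagent: Bystander: brown glass reagent bottle with black cap, 60 mm wide, 130 mm high; origin at the centre of its underside.
Mind the look-alikes: they are no part of the job. What is shaped like the tube but green or purple is not meant.

How it is judged:
On the way:
1. the tube is let go and has settled centred in the vee, with the clamp still up and off it (x of tube in the frame of stand between -0.003 and 0.003 m and y of tube in the frame of stand between -0.025 and 0.025 m and z of tube in the frame of stand between 0.048 and 0.056 m and angle between the y axis of tube and the y axis of stand, either way round below 0.04 rad and linear speed of tube below 0.01 m/s and contact force between each of the fingers, clamp and tube below 0.05 N and value of joint clamp below 0.025 m), for 0.3 s.
At the end, for the whole second after the job is handed in: The tube lies at rest in the vee, its axis within 3 mm of the vee's centre line, within 2.3 degrees of parallel, fully down and within 25 mm of mid-width; the clamp's pad presses on it with 3 to 12.5 N (x of tube in the frame of stand between -0.003 and 0.003 m and y of tube in the frame of stand between -0.025 and 0.025 m and z of tube in the frame of stand between 0.048 and 0.056 m and angle between the y axis of tube and the y axis of stand, either way round below 0.04 rad and linear speed of tube below 0.01 m/s and contact force between clamp and tube between 3 and 12.5 N); the robot touches nothing.
It fails at once if the tube is lifted off the ledge (15 mm above its height there) (z of tube in the frame of stand above 0.085 m).
It fails at once if the robot presses the tube with more than 15 N (contact force between any of the fingers, the arm and tube above 15 N).
It fails at once if the clamp's pad crushes the tube (more than 18 N) (contact force between clamp and tube above 18 N).
It fails at once if a bystander is shifted more than 20 mm or tipped (distance of any of flask, mortar, reagent from where it was at the start of the episode above 0.02 m or angle between any of flask, mortar, reagent's own z axis and vertical above 0.3 rad).
It also fails if it takes over 48 s, if anything falls off the work surface, if the arm or the gripper's body presses on something with over 40 N, if the wrist force passes 120 N, or if a joint passes its speed limit or range.

### The arm

A 6-joint arm with a two-finger parallel gripper is mounted at the origin on the work surface. World frame = base frame: x ahead of the robot, y to its left, z up, the work surface at z = 0. Lengths are in m, angles in rad, forces in N, time in s.
With the tool pointing down it reaches from about 0.325 to 0.9 m from the base axis. Payload 3.5 kg.
Tool frame: the origin (TCP) lies on the centre line of the jaws, within the pads' length; the fingertips stand 25 mm ahead of it and the grasp point (between the pads) lies 6 mm ahead of it (r.nose_length is the distance from the TCP to the fingertips, in m); z points along the fingers, y is the line along which they close (so a half turn about z gives the same grasp; the last joint's range is limited). The gripper opens to 85 mm and grips with 20 to 120 N. Pads are 22 mm wide; open, the fingers measure 114 mm over their backs; the gripper's body (76 mm by 85 mm) begins 54 mm behind the grasp point. The pads swing forward as they close: fully open they stand 13 mm farther back than shut.
Start: joints at [-1.33, 0.276, -0.026, 1.268, 0, 1.467], TCP at [0.211, -0.588, 0.256] pointing down, gripper open.
Joint ranges: [-3.12, 3.12], [-0.85, 1.88], [-1.08, 1.24], [-1.95, 2.15], [-1.57, 1.53], [-3.14, 3.14]. Speed limits (rad/s): [2.57, 2.57, 3.14, 3.14, 3.14, 3.14].

### API

Orientations are given as a rotation vector (axis times angle).
In Python, from bench import r gives the robot as it stands. The module is installed in compiled form; this text tells all that it offers.
- The arm moves only by the tool servo_tool, never from a script. Its argument "rows" is a list of rows, each a list of 3 entries, a list of its own where there are three numbers: the shift along the world's x, y, z in m, then the turn, a rotation vector about the world's x, y, z in degrees, then the closure, from -1 (fully open) to 1 (shut). A call has 1 to 10 rows; each row is the pose to reach, as a shift and turn from the pose commanded when the call began; what a row does not reach only later rows make up. A row lasts 1/8 s, in which the tool goes at most 62.5 mm and 10.7 degrees, less where a joint would pass 70% of its speed; a pose out of reach is approached as far as the arm can. A call with a gripper value outside its range is refused whole. The fingers move at their own pace and stop on an object; "newtons" is the grip in N (left out, the last holds). Time passes only in rows, so rows that repeat a pose let the fingers close. It gives the time, the measured TCP pose, the force, the opening and the grip force at its end, in the units of the state.
- r.state(): the state, without advancing time (a new reading comes with each control period).
- r.capture(name): name is "scene" or "side" or "wrist"; returns the picture (480x640x3 uint8, blue, green, red); there is no depth.
- r.camera_info(name): a dict with "fx", "fy", "cx", "cy" (pixels), "rvec" (rotation vector, rad) and "tvec" (3), from world to camera coordinates, as OpenCV has them; the wrist camera has in their place "hand_eye" (4x4, takes a point from camera to tool coordinates, whose origin is the TCP and whose axes are the flange's). Camera axes: x right, y down, z forward; pixel columns grow to the right and rows downward; lengths in m; the calibration is good to about 2 mm. The wrist camera is an equidistant fisheye: a pixel r from the principal point sees the ray r / f radians off the axis. A picture is of the moment at which its call begins: read the wrist's pose just before it. camera_info takes no time and is no camera call.
- r.finish_job(): hands the job in; it is judged then, once.
The state is a dict: "time_s": time; "joint_pos": joint angles; "dq": joint speeds; "joint_torque": joint torques, N m; "tool_pos": TCP position; "eef_rot": TCP orientation; "wrist_force": force on the tool from outside, world axes, zero at the start; "torque": the same for the moment, N m; "width": finger opening in m; "finger_force": force on a finger pad.
Only numpy, scipy, OpenCV 4.12 (cv2) and the standard library are available. Lean on these libraries where they do the work, as an engineer would, in place of code of your own. Each camera call takes 0.05 s, during which the arm holds its last target. There are 200 camera calls.

## Working session

There is one attempt and no reset: what is moved stays moved. The work goes in short steps, Python scripts to look and compute and a tool call to move; the robot and the scene stay as the last step left them, time stands still between calls to the robot, and variables do not carry over. Pictures are saved under pics/ and viewed, at most 10 in all, crops included, and the job is handed in when it is done.

Besides the shell and the picture viewer there is one more tool, called by a JSON object that holds its "name" and its "arguments". servo_tool: Moves the arm, as the interface text tells. Its arguments: {"type":"object","properties":{"rows":{"type":"array"},"newtons":{"type":"number"}},"required":["rows"]}

```bash
mkdir -p pics; python3 - <<'E'
from bench import r
import cv2
for n in("scene","side"):
    cv2.imwrite(f"pics/{n}0.png",r.capture(n)); print(n,r.camera_info(n))
print(r.camera_info("wrist")); print(r.state()); print(r.nose_length)
E
```

```text
scene {'fx': 446.4579597093832, 'fy': 446.4579597093832, 'cx': 315.6383850818559, 'cy': 241.3305409829598, 'rvec': array([ 2.06164973,  1.50339627, -0.49622414]), 'tvec': array([-0.18605726, -0.28252479,  1.53464818])}
side {'fx': 511.17137061127625, 'fy': 511.17137061127625, 'cx': 325.3789679238617, 'cy': 244.6682520002326, 'rvec': array([ 0.66538488, -2.59798888,  1.15499022]), 'tvec': array([0.43335471, 0.26181302, 1.26969401])}
{'fx': 371.64829954431775, 'fy': 371.64829954431775, 'cx': 321.5956385323595, 'cy': 244.5526682160861, 'hand_eye': array([[-1.05199988e-03, -9.59771719e-01, -2.80779525e-01,
         7.19542211e-02],
       [ 9.99999304e-01, -1.15952283e-03,  2.16818043e-04,
        -7.65823420e-04],
       [-5.33666094e-04, -2.80779102e-01,  9.59772271e-01,
        -1.17574437e-01],
       [ 0.00000000e+00,  0.00000000e+00,  0.00000000e+00,
         1.00000000e+00]])}
{'time_s': 0.1, 'joint_pos': array([-1.33041006e+00,  2.77100208e-01, -2.77279447e-02,  1.26796472e+00,
        6.93228941e-06,  1.46737606e+00]), 'dq': array([-2.89925507e-04, -1.27205806e-03,  1.66709737e-03,  5.56686363e-05,
       -1.69748240e-04, -1.75811869e-03]), 'joint_torque': array([ 4.23886377e-05, -4.46707392e+01,  2.96129054e+01,  8.47733201e-03,
       -1.10848146e-04,  2.80421787e-06]), 'tool_pos': array([ 0.21049977, -0.58781302,  0.25525201]), 'eef_rot': array([-3.09332569e+00, -5.37053333e-01,  2.03613383e-04]), 'wrist_force': array([ 0.28475051, -0.75405692, -0.15471566]), 'torque': array([ 0.04167285, -0.0173457 ,  0.02108365]), 'finger_force': 0.0, 'width': 0.0851638012743924}
0.025
```

View pics/scene0.png

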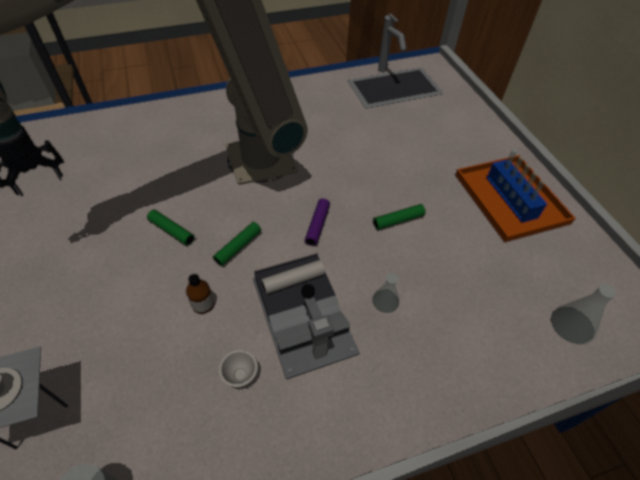

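View pics/side0.png

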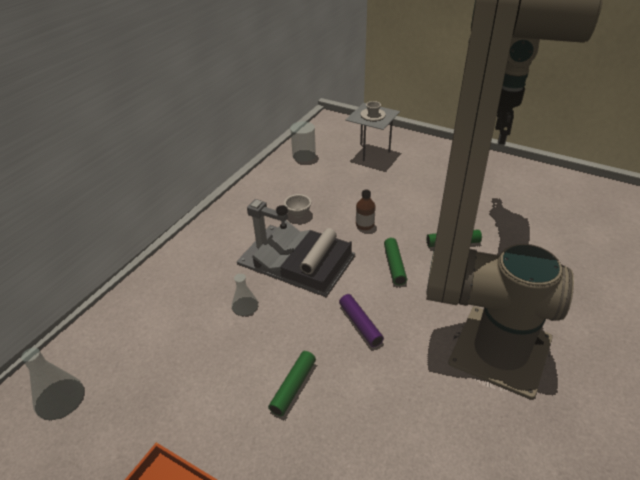

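The white tube on the dark ledge is at scene (295,274) and side (319,251). The look-alikes are green at scene (170,226), (237,243), (400,217) and purple at (317,222), so I choose the white one. Black knob: scene (308,292), side (282,211). Next, a close crop to check.

```bash
python3 - <<'E'
import cv2,numpy as np
a=cv2.imread("pics/scene0.png")[245:385,240:370]; b=cv2.imread("pics/side0.png")[190:300,230:360]
a=cv2.resize(a,(400,430),interpolation=cv2.INTER_CUBIC); b=cv2.resize(b,(400,338),interpolation=cv2.INTER_CUBIC)
c=np.zeros((430,800,3),np.uint8); c[:,:400]=a; c[:338,400:]=b
cv2.imwrite("pics/crop.png",np.clip(c*1.5,0,255).astype(np.uint8))
E
```

```text
(no output)
```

View pics/crop.png

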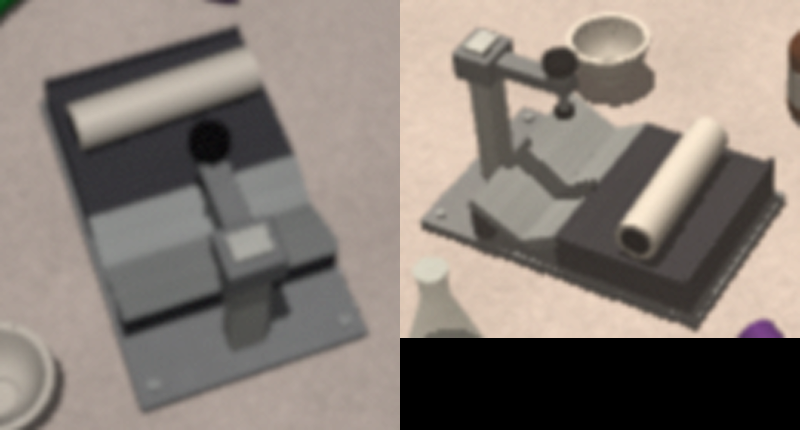

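The crop shows the white porcelain tube lying on the black ledge with its open end towards side (308,268). The lip is behind it. The clamp knob is at scene (308,290) and side (282,209.5), and the foot corners are clear.

```bash
cat >h.py <<'E'
import numpy as np,cv2
from bench import r
def cam(n):
    c=r.camera_info(n); return np.array([[c['fx'],0,c['cx']],[0,c['fy'],c['cy']],[0,0,1]]),cv2.Rodrigues(c['rvec'])[0],c['tvec']
def ray(n,p):
    K,R,t=cam(n); d=R.T@np.linalg.inv(K)@[p[0],p[1],1]; return -R.T@t,d/np.linalg.norm(d)
def onz(n,p,z):
    o,d=ray(n,p); return o+d*(z-o[2])/d[2]
def tri(p,q):
    P=[K@np.c_[R,t] for K,R,t in(cam("scene"),cam("side"))]
    X=cv2.triangulatePoints(P[0],P[1],np.array(p,float).reshape(2,1),np.array(q,float).reshape(2,1)); return (X[:3]/X[3]).ravel()
def tubemask(im,box,show=0):
    x0,y0,x1,y1=box; s=im[y0:y1,x0:x1].astype(int)
    return s
E
python3 - <<'E'
from h import *
np.set_printoptions(precision=4,suppress=True)
for n,p,z in [("scene",(286.5,378.6),0),("scene",(359.3,353.5),0),("side",(236.5,263.1),0),("side",(325.9,296.6),0),("side",(355.1,254),0),
 ("scene",(254.6,271),.056),("scene",(317.3,253.8),.056),("scene",(269.2,314.9),.05),("scene",(334.9,296),.05)]: print(n,p,onz(n,p,z))
print("knob",tri((307.9,290.2),(282,209.5)))
for n,box in(("scene",(258,250,332,298)),("side",(295,222,345,280))):
    im=cv2.imread(f"pics/{n}0.png"); x0,y0,x1,y1=box
    m=(im[y0:y1,x0:x1].min(2)>95).astype(np.uint8)
    k,l,s,c=cv2.connectedComponentsWithStats(m)
    for i in range(1,k):
        if s[i,4]>100:
            print(n,s[i],c[i]+[x0,y0]); 
            rc=cv2.minAreaRect(np.argwhere(l==i)[:,::-1].astype(np.float32)); print(rc[0]+np.array([x0,y0]),rc[1:], (cv2.boxPoints(rc)+[x0,y0]).tolist())
for nm,p,z in(("flask",(386,301),0.02),("reagent",(203,304),0.01),("mortar",(240,375),0.02)): print(nm,onz("scene",p,z))
E
```

```text
scene (286.5, 378.6) [ 0.7687 -0.129   0.    ]
scene (359.3, 353.5) [0.7624 0.0597 0.    ]
side (236.5, 263.1) [0.7672 0.0571 0.    ]
side (325.9, 296.6) [0.4678 0.0484 0.    ]
side (355.1, 254) [ 0.4744 -0.1443  0.    ]
scene (254.6, 271) [ 0.4833 -0.1338  0.056 ]
scene (317.3, 253.8) [0.4794 0.0425 0.056 ]
scene (269.2, 314.9) [ 0.6184 -0.1293  0.05  ]
scene (334.9, 296) [0.6165 0.045  0.05  ]
knob [ 0.6532 -0.0397  0.1764]
scene [   0    0   74   39 1457] [293.2361 264.3638]
[294.5 269. ] ((38.0, 73.0), 90.0) [[258.0, 250.0], [331.0, 250.0], [331.0, 288.0], [258.0, 288.0]]
side [   0    0   50   44 1016] [318.8898 236.3209]
[319.5 243.5] ((43.0, 49.0), 90.0) [[295.0, 222.0], [344.0, 222.0], [344.0, 265.0], [295.0, 265.0]]
flask [0.655  0.1758 0.02  ]
reagent [ 0.513  -0.2835  0.01  ]
mortar [ 0.7347 -0.2317  0.02  ]
```

```bash
python3 - <<'E'
from h import *
np.set_printoptions(precision=4,suppress=True)
O=np.array([.6535,-.041]);y=.035;R=np.array([[np.cos(y),np.sin(y)],[-np.sin(y),np.cos(y)]])
S=[(264.7,286.3),(322.2,265.8)];Q=[(332.7,230.6),(306.7,268)]
for p,q in zip(S,Q):
    X=tri(p,q); A=onz("scene",p,.07);B=onz("side",q,.07)
    for v in(X,A,B): print(v,"stand",R@(v[:2]-O))
# silhouette scan: print brightness profiles across the tube mid in scene and ends
im=cv2.imread("pics/scene0.png").astype(int)
for t in(-.3,.3):
    c=np.array([293.5,276])+t*np.array([57.5,-20.5]); n=np.array([.336,.942])
    print([int(im[int(round(c[1]+n[1]*k)),int(round(c[0]+n[0]*k))].sum()) for k in range(-14,15)])
E
```

```text
[ 0.545  -0.1255  0.0756] stand [-0.1114 -0.0807]
[ 0.5465 -0.1212  0.07  ] stand [-0.1097 -0.0764]
[ 0.5462 -0.1361  0.07  ] stand [-0.1106 -0.0913]
[0.5319 0.0385 0.0724] stand [-0.1188  0.0837]
[0.5303 0.039  0.07  ] stand [-0.1203  0.0843]
[0.5332 0.0364 0.07  ] stand [-0.1175  0.0816]
[97, 105, 111, 108, 119, 161, 257, 310, 310, 347, 361, 370, 379, 379, 367, 344, 330, 308, 278, 244, 204, 137, 86, 77, 98, 105, 105, 108, 110]
[132, 93, 101, 101, 111, 118, 141, 206, 295, 331, 350, 365, 373, 371, 365, 350, 338, 311, 289, 256, 208, 208, 152, 91, 81, 98, 108, 108, 107]
```

{"name": "servo_tool", "arguments": {"rows": [[[0.027, 0.054, 0], [0, 0, 10.5], -1], [[0.054, 0.108, 0], [0, 0, 21], -1], [[0.081, 0.162, 0], [0, 0, 31.5], -1], [[0.108, 0.216, 0], [0, 0, 42], -1], [[0.135, 0.27, 0], [0, 0, 52.5], -1], [[0.162, 0.324, 0], [0, 0, 63], -1], [[0.189, 0.378, 0], [0, 0, 73.5], -1], [[0.216, 0.432, 0], [0, 0, 84], -1], [[0.243, 0.486, 0], [0, 0, 94.5], -1], [[0.27, 0.54, 0], [0, 0, 105], -1]]}}

```text
time_s: 1.35
tool_pos: [0.481, -0.0465, 0.2561]
eef_rot: [1.449, 2.787, -0.0]
wrist_force: [1.8, -1.1, -0.3]
width: 0.0855
finger_force: 0.0
```

{"name": "servo_tool", "arguments": {"rows": [[[0, 0, 0], [0, 0, 10.5], -1], [[0, 0, 0], [0, 0, 21], -1], [[0, 0, 0], [0, 0, 31.5], -1], [[0, 0, -0.03], [0, 0, 42], -1], [[0, 0, -0.06], [0, 0, 52], -1], [[0, 0, -0.09], [0, 0, 57.3], -1], [[0, 0, -0.1], [0, 0, 57.3], -1], [[0, 0, -0.1], [0, 0, 57.3], -1]]}}

```text
time_s: 2.35
tool_pos: [0.4801, -0.0483, 0.1559]
eef_rot: [0.053, -3.14, -0.001]
wrist_force: [0.2, -0.0, 0.2]
width: 0.0854
finger_force: 0.0
```

```bash
python3 - <<'E'
from h import *
from scipy.spatial.transform import Rotation as Ro
s=r.state(); print(s['time_s'],s['tool_pos'],Ro.from_rotvec(s['eef_rot']).as_matrix().round(3),s['joint_pos'].round(2),s['wrist_force'])
a=r.capture("wrist"); b=r.capture("side")[130:310,220:420]
c=np.zeros((480,800,3),np.uint8); c[:360,:480]=cv2.resize(a,(480,360)); b=cv2.resize(b,(320,288)); c[:288,480:]=b
cv2.imwrite("pics/w1.png",np.clip(c*1.4,0,255).astype(np.uint8))
E
```

```text
2.35 [ 0.48011082 -0.04830253  0.15587134] [[-0.999 -0.034 -0.002]
 [-0.034  0.999  0.   ]
 [ 0.002  0.    -1.   ]] [-0.23  0.1  -0.46  1.01 -0.   -0.27] [ 0.16473893 -0.00241202  0.2464178 ]
```

View pics/w1.png

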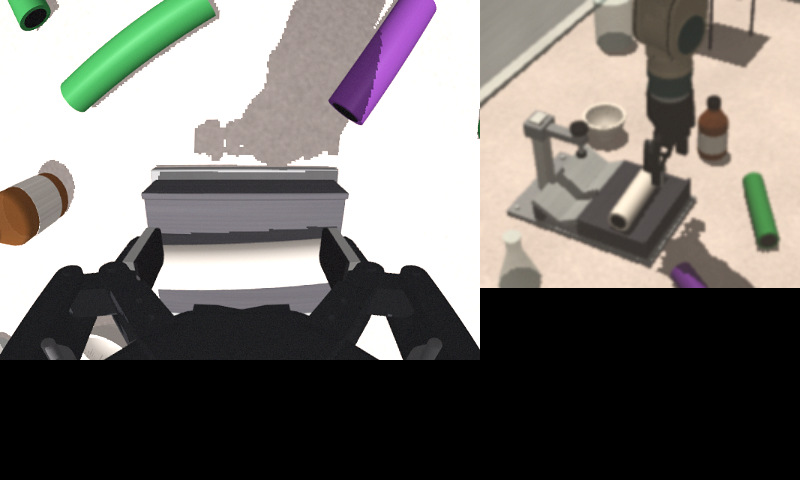

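The wrist view shows the tube ahead of the open fingers (rear edge about (165,242) to (322,236) in the 3/4-scale view), with the lip at rows 180–193. The side view agrees.

```bash
cat >>h.py <<'E'
from scipy.spatial.transform import Rotation as Ro
def wray(p,s):
    c=r.camera_info("wrist"); H=c['hand_eye']; d=np.array([p[0]-c['cx'],p[1]-c['cy']]); R_=np.hypot(*d); th=R_/c['fx']
    v=np.r_[d/R_*np.sin(th),np.cos(th)]; M=Ro.from_rotvec(s['eef_rot']).as_matrix()
    return s['tool_pos']+M@H[:3,3],M@H[:3,:3]@v
def wonz(p,s,z):
    o,d=wray(p,s); return o+d*(z-o[2])/d[2]
O=np.array([.6535,-.041]);Y=.035;RS=np.array([[np.cos(Y),np.sin(Y)],[-np.sin(Y),np.cos(Y)]])
E
python3 - <<'E'
from h import *
np.set_printoptions(precision=4,suppress=True)
s=r.state()
for nm,p,z in[("tubeL",(165,242),.075),("tubeR",(322,236),.075),("lipL",(148,181),.056),("lipR",(340,181),.056),("lip2L",(145,193),.056),("lip2R",(346,193),.056),("footL",(152,168),.0),("footR",(337,168),0),("tipL",(160,229),.131),("tipR",(327,229),.131),("tipR",(327,229),.144)]:
    X=wonz(np.array(p)*4/3,s,z); print(nm,X,RS@(X[:2]-O))
E
```

```text
tubeL [ 0.522 -0.11   0.075] [-0.1338 -0.0644]
tubeR [0.5122 0.0199 0.075 ] [-0.1391  0.0658]
lipL [ 0.4752 -0.1272  0.056 ] [-0.1812 -0.08  ]
lipR [0.4698 0.0359 0.056 ] [-0.1809  0.0833]
lip2L [ 0.4861 -0.1308  0.056 ] [-0.1705 -0.0839]
lip2R [0.4803 0.0431 0.056 ] [-0.1701  0.0901]
footL [ 0.4775 -0.1417  0.    ] [-0.1794 -0.0944]
footR [0.4709 0.0526 0.    ] [-0.1792  0.1   ]
tipL [ 0.4821 -0.0956  0.131 ] [-0.1732 -0.0486]
tipR [0.4789 0.0027 0.131 ] [-0.1729  0.0498]
tipR [ 0.4727 -0.002   0.144 ] [-0.1793  0.0453]
```

{"name": "servo_tool", "arguments": {"rows": [[[0, 0, -0.02], [0, -5, 0], -1], [[0, 0, -0.045], [0, -10, 0], -1], [[0, 0, -0.06], [0, -10, 0], -1], [[0, 0, -0.067], [0, -10, 0], -1], [[0, 0, -0.067], [0, -10, 0], -1]]}}

```text
time_s: 3.08
tool_pos: [0.4816, -0.0487, 0.0901]
eef_rot: [-0.051, 2.965, -0.005]
wrist_force: [0.6, 0.1, -0.4]
width: 0.0855
finger_force: 0.0
```

```bash
python3 - <<'E'
from h import *
s=r.state(); print(s['time_s'],s['tool_pos'],s['wrist_force'])
a=r.capture("wrist"); b=r.capture("side")[160:310,230:400]
c=np.zeros((400,800,3),np.uint8); c[:300,:400]=cv2.resize(a,(400,300)); b=cv2.resize(b,(400,353),interpolation=cv2.INTER_CUBIC); c[:353,400:]=b
cv2.imwrite("pics/w2.png",np.clip(c*1.4,0,255).astype(np.uint8))
E
```

```text
3.075 [ 0.48163023 -0.04867529  0.09009381] [ 0.61389698  0.10953339 -0.42982451]
```

View pics/w2.png

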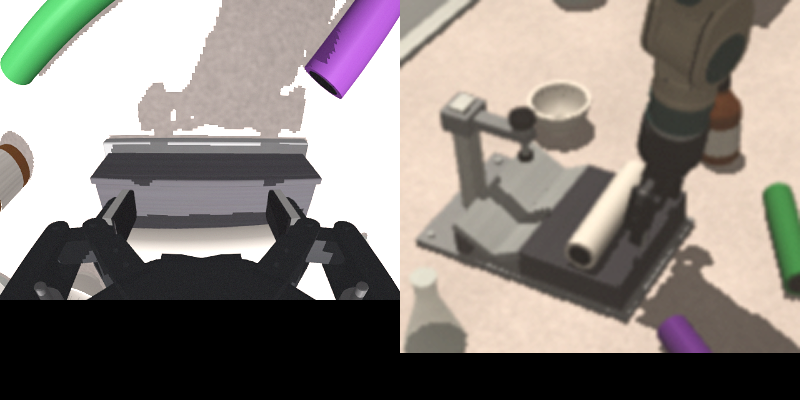

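Fingers sit behind the tube (wrist view, pads at (115,210) and (285,210)) and clear of the lip. I'll go forward past the lip, lower slightly, then push gently.

{"name": "servo_tool", "arguments": {"rows": [[[0.006, 0, 0], [0, 0, 0], -1], [[0.012, 0, -0.003], [0, 0, 0], -1], [[0.015, 0, -0.006], [0, 0, 0], -1], [[0.019, 0.001, -0.007], [0, 0, 0], -1], [[0.022, 0.001, -0.007], [0, 0, 0], -1], [[0.025, 0.001, -0.007], [0, 0, 0], -1], [[0.029, 0.001, -0.007], [0, 0, 0], -1], [[0.033, 0.001, -0.007], [0, 0, 0], -1], [[0.037, 0.001, -0.007], [0, 0, 0], -1], [[0.041, 0.001, -0.007], [0, 0, 0], -1]]}}

```text
time_s: 4.42
tool_pos: [0.522, -0.0474, 0.0824]
eef_rot: [-0.052, 2.967, -0.005]
wrist_force: [-1.0, 0.5, 1.2]
width: 0.0855
finger_force: 0.1
```

```bash
python3 - <<'E'
from h import *
s=r.state(); print(s['time_s'],s['tool_pos'],s['wrist_force'])
a=r.capture("scene")[240:385,230:380]; b=r.capture("side")[170:310,230:380]
c=np.zeros((400,800,3),np.uint8); c[:387,:400]=cv2.resize(a,(400,387),interpolation=cv2.INTER_CUBIC); c[:373,400:]=cv2.resize(b,(400,373),interpolation=cv2.INTER_CUBIC)
cv2.imwrite("pics/w3.png",np.clip(c*1.4,0,255).astype(np.uint8))
E
```

```text
4.425 [ 0.5219661  -0.04742723  0.08235271] [-1.02038509  0.45249898  1.18754939]
```

View pics/w3.png

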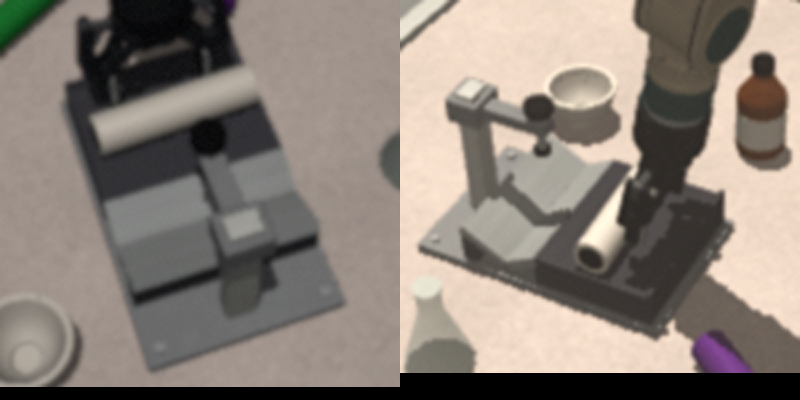

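The tube (scene crop (175,108), side crop (605,240)) has moved ahead of the fingers and lies parallel to the vee. I'll keep pushing.

{"name": "servo_tool", "arguments": {"rows": [[[0.004, 0, 0], [0, 0, 0], -1], [[0.008, 0, 0], [0, 0, 0], -1], [[0.012, 0, 0], [0, 0, 0], -1], [[0.016, 0.001, 0], [0, 0, 0], -1], [[0.02, 0.001, 0], [0, 0, 0], -1], [[0.024, 0.001, 0], [0, 0, 0], -1], [[0.028, 0.001, 0], [0, 0, 0], -1], [[0.032, 0.001, 0], [0, 0, 0], -1], [[0.036, 0.001, 0], [0, 0, 0], -1], [[0.04, 0.001, 0], [0, 0, 0], -1]]}}

```text
time_s: 5.78
tool_pos: [0.5619, -0.0464, 0.0823]
eef_rot: [-0.052, 2.967, -0.005]
wrist_force: [-0.3, 1.2, 0.5]
width: 0.085
finger_force: 0.1
```

{"name": "servo_tool", "arguments": {"rows": [[[0.004, 0, 0], [0, 0, 0], -1], [[0.008, 0, 0], [0, 0, 0], -1], [[0.012, 0, 0], [0, 0, 0], -1], [[0.015, 0.001, 0], [0, 0, 0], -1], [[0.018, 0.001, 0], [0, 0, 0], -1], [[0.021, 0.001, 0], [0, 0, 0], -1], [[0.021, 0.001, 0], [0, 0, 0], -1]]}}

```text
time_s: 6.65
tool_pos: [0.583, -0.0455, 0.0824]
eef_rot: [-0.052, 2.966, -0.005]
wrist_force: [0.7, 0.4, -0.7]
width: 0.0854
finger_force: 0.0
```

```bash
python3 - <<'E'
from h import *
s=r.state(); print(s['time_s'],s['tool_pos'],s['wrist_force'])
a=r.capture("scene")[240:385,230:380]; b=r.capture("side")[170:310,230:380]
c=np.zeros((400,800,3),np.uint8); c[:387,:400]=cv2.resize(a,(400,387),interpolation=cv2.INTER_CUBIC); c[:373,400:]=cv2.resize(b,(400,373),interpolation=cv2.INTER_CUBIC)
cv2.imwrite("pics/w4.png",np.clip(c*1.4,0,255).astype(np.uint8))
E
```

```text
6.65 [ 0.58299816 -0.04547289  0.08239504] [ 0.74219199  0.35948    -0.72417939]
```

View pics/w4.png

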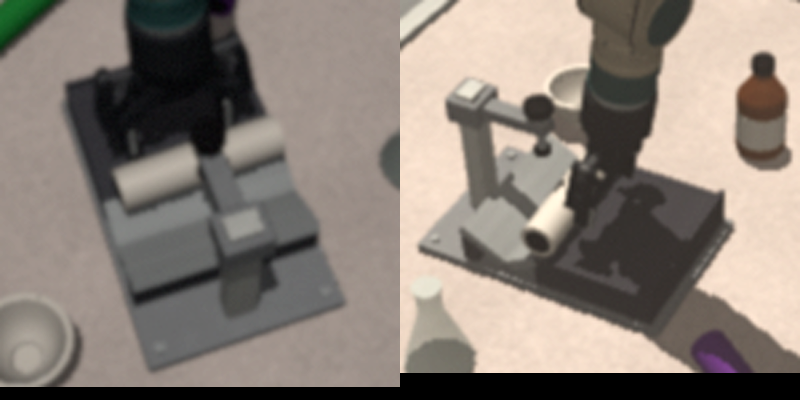

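The tube (scene crop (115–280, 135–190), side crop (535,240)) is at or near the ledge's edge. I'll compare with the projected positions, and wait a little.

```bash
python3 - <<'E'
from h import *
for n,x0,y0,o in(("scene",230,240,0),("side",230,170,400)):
    K,R,t=cam(n)
    for x,z in((-.046,.07),(-.036,.07),(-.02,.0615),(0,.052)):
        for y in(-.08,.08):
            w=np.r_[O+RS.T@[x,y],z]; p=K@(R@w+t); p=p[:2]/p[2]; print(n,x,y,((p-[x0,y0])*400/150+[o,0]).round(0))
E
```

```text
scene -0.046 -0.08 [108. 180.]
scene -0.046 0.08 [269. 130.]
scene -0.036 -0.08 [111. 189.]
scene -0.036 0.08 [273. 139.]
scene -0.02 -0.08 [117. 208.]
scene -0.02 0.08 [279. 157.]
scene 0 -0.08 [124. 231.]
scene 0 0.08 [286. 180.]
side -0.046 -0.08 [618. 151.]
side -0.046 0.08 [545. 239.]
side -0.036 -0.08 [610. 149.]
side -0.036 0.08 [537. 236.]
side -0.02 -0.08 [598. 150.]
side -0.02 0.08 [525. 238.]
side 0 -0.08 [583. 152.]
side 0 0.08 [509. 238.]
```

{"name": "servo_tool", "arguments": {"rows": [[[0.003, 0, 0], [0, 0, 0], -1], [[0.006, 0, 0], [0, 0, 0], -1], [[0.009, 0, 0], [0, 0, 0], -1], [[0.009, 0, 0], [0, 0, 0], -1], [[0, 0, 0], [0, 0, 0], -1], [[-0.01, 0, 0], [0, 0, 0], -1], [[-0.02, 0, 0], [0, 0, 0], -1], [[-0.02, 0, 0], [0, 0, 0], -1]]}}

```text
time_s: 7.75
tool_pos: [0.5611, -0.0452, 0.082]
eef_rot: [-0.051, 2.968, -0.004]
wrist_force: [0.3, -0.0, -0.1]
width: 0.0853
finger_force: 0.0
```

```bash
python3 - <<'E'
from h import *
s=r.state(); print(s['time_s'],s['tool_pos'],s['wrist_force'])
a=r.capture("scene")[240:385,230:380]; b=r.capture("side")[170:310,230:380]
c=np.zeros((400,800,3),np.uint8); c[:387,:400]=cv2.resize(a,(400,387),interpolation=cv2.INTER_CUBIC); c[:373,400:]=cv2.resize(b,(400,373),interpolation=cv2.INTER_CUBIC)
cv2.imwrite("pics/w5.png",np.clip(c*1.4,0,255).astype(np.uint8))
E
```

```text
7.75 [ 0.56105106 -0.04524114  0.08199498] [ 0.3106003  -0.0166487  -0.12447416]
```

View pics/w5.png

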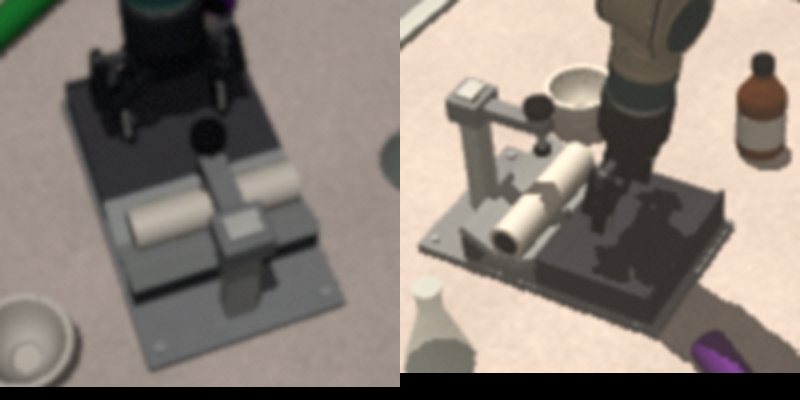

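The tube has rolled into the vee: it is centred on the expected line (scene crop (133,230) to (295,180), side end face (507,240)) with y about +0 to 8 mm, clear of the fingers, clamp up. Next I'll back off, rise, close the gripper and go over the knob.

{"name": "servo_tool", "arguments": {"rows": [[[-0.02, 0, 0.02], [0, 0, 0], -1], [[-0.02, 0, 0.07], [0, 5, 0], 0], [[-0.02, 0, 0.12], [0, 10, 0], 1], [[-0.01, 0.001, 0.17], [0, 10, 0], 1], [[0.02, 0.002, 0.19], [0, 10, 0], 1], [[0.055, 0.003, 0.19], [0, 10, 0], 1], [[0.0925, 0.004, 0.175], [0, 10, 0], 1], [[0.0925, 0.004, 0.165], [0, 10, 0], 1], [[0.0925, 0.004, 0.16], [0, 10, 0], 1], [[0.0925, 0.004, 0.16], [0, 10, 0], 1]]}}

```text
time_s: 9.1
tool_pos: [0.654, -0.0413, 0.2419]
eef_rot: [0.055, -3.14, -0.0]
wrist_force: [1.4, 0.1, -0.7]
width: -0.0001
finger_force: 0.0
```

```bash
python3 - <<'E'
from h import *
s=r.state(); print(s)
a=r.capture("wrist"); b=r.capture("side")[120:300,230:380]
c=np.zeros((480,800,3),np.uint8); c[:300,:400]=cv2.resize(a,(400,300)); c[:,400:]=cv2.resize(b,(400,480),interpolation=cv2.INTER_CUBIC)
cv2.imwrite("pics/w6.png",np.clip(c*1.4,0,255).astype(np.uint8))
E
```

```text
{'time_s': 9.1, 'joint_pos': array([-1.61680435e-01,  3.37992442e-01,  2.63180155e-02,  1.26063860e+00,
       -7.39840368e-05, -1.96441778e-01]), 'dq': array([-0.00178634, -0.01174291,  0.01461894,  0.0026401 ,  0.0006834 ,
       -0.00059839]), 'joint_torque': array([ 1.27944775e-02, -4.69878495e+01,  2.93281531e+01, -4.77545103e-02,
        1.06630730e-03, -2.84300459e-04]), 'tool_pos': array([ 0.65396598, -0.04133219,  0.24192122]), 'eef_rot': array([ 5.45741608e-02, -3.13961273e+00, -3.09820271e-04]), 'wrist_force': array([ 1.4021802 ,  0.07470088, -0.67414298]), 'torque': array([-0.00421763, -0.01274213,  0.05069922]), 'finger_force': 0.0, 'width': -0.0001193646717866507}
```

View pics/w6.png

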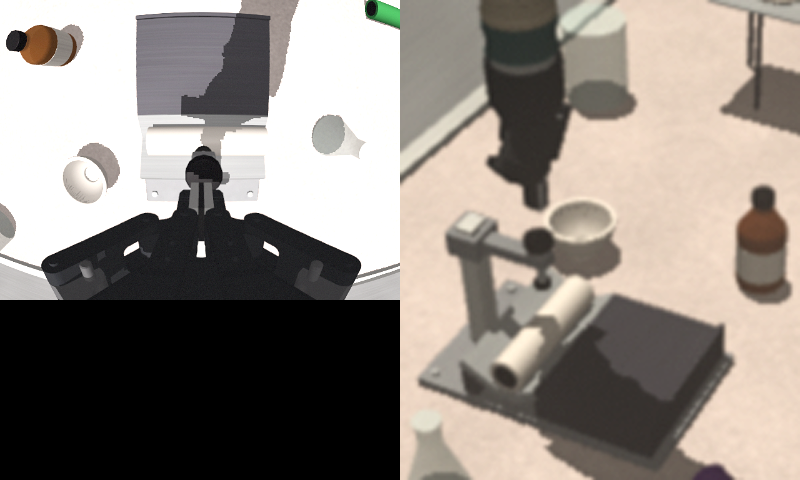

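The wrist view shows the closed fingertips lined up over the knob (204,168); the tube lies centred in the vee (147–267, row 140). Descending.

{"name": "servo_tool", "arguments": {"rows": [[[0, 0, -0.015], [0, 0, 0], 1], [[0, 0, -0.026], [0, 0, 0], 1], [[0, 0, -0.03], [0, 0, 0], 1], [[0, 0, -0.033], [0, 0, 0], 1], [[0, 0, -0.036], [0, 0, 0], 1], [[0, 0, -0.039], [0, 0, 0], 1], [[0, 0, -0.042], [0, 0, 0], 1], [[0, 0, -0.045], [0, 0, 0], 1]]}}

```text
time_s: 10.2
tool_pos: [0.6553, -0.0415, 0.1993]
eef_rot: [-0.055, 3.14, -0.001]
wrist_force: [-3.0, -0.6, 7.0]
width: -0.0
finger_force: 3.5
```

```bash
python3 - <<'E'
from h import *
s=r.state(); M=Ro.from_rotvec(s['eef_rot'])
print(s['tool_pos'],s['wrist_force'],wonz(np.array((204,167))*1.6,dict(tool_pos=np.array([.65397,-.04133,.24192]),eef_rot=np.array([.05457,-3.1396,-.0003])),.183))
E
```

```text
[ 0.65532983 -0.04146583  0.19926328] [-2.99586415 -0.57470285  7.03681649] [ 0.64631728 -0.03840594  0.183     ]
```

{"name": "servo_tool", "arguments": {"rows": [[[0, 0, -0.003], [0, 0, 0], 1], [[0, 0, -0.006], [0, 0, 0], 1], [[0, 0, -0.009], [0, 0, 0], 1], [[0, 0, -0.011], [0, 0, 0], 1], [[0, 0, -0.013], [0, 0, 0], 1], [[0, 0, -0.015], [0, 0, 0], 1], [[0, 0, -0.017], [0, 0, 0], 1], [[0, 0, -0.019], [0, 0, 0], 1]]}}

```text
time_s: 11.2
tool_pos: [0.6554, -0.0415, 0.1802]
eef_rot: [-0.055, 3.14, -0.001]
wrist_force: [-3.2, 0.4, 7.3]
width: -0.0
finger_force: 3.5
```

{"name": "servo_tool", "arguments": {"rows": [[[0, 0, -0.001], [0, 0, 0], 1], [[0, 0, -0.002], [0, 0, 0], 1]]}}

```text
time_s: 11.45
tool_pos: [0.6554, -0.0415, 0.1782]
eef_rot: [-0.055, 3.14, -0.001]
wrist_force: [-3.1, 1.2, 6.6]
width: -0.0
finger_force: 3.5
```

{"name": "servo_tool", "arguments": {"rows": [[[0, 0, -0.0005], [0, 0, 0], 1], [[0, 0, -0.001], [0, 0, 0], 1], [[0, 0, -0.0015], [0, 0, 0], 1]]}}

```text
time_s: 11.82
tool_pos: [0.6554, -0.0414, 0.1767]
eef_rot: [-0.055, 3.14, -0.0]
wrist_force: [-3.6, 0.4, 7.8]
width: 0.0001
finger_force: 3.4
```

{"name": "servo_tool", "arguments": {"rows": [[[0, 0, -0.0005], [0, 0, 0], 1], [[0, 0, -0.001], [0, 0, 0], 1], [[0, 0, -0.0015], [0, 0, 0], 1]]}}

```text
time_s: 12.2
tool_pos: [0.6554, -0.0415, 0.1753]
eef_rot: [-0.055, 3.14, -0.001]
wrist_force: [-3.3, -0.2, 7.4]
width: 0.0001
finger_force: 3.4
```

{"name": "servo_tool", "arguments": {"rows": [[[0, 0, -0.0005], [0, 0, 0], 1], [[0, 0, -0.001], [0, 0, 0], 1], [[0, 0, -0.0015], [0, 0, 0], 1]]}}

```text
time_s: 12.58
tool_pos: [0.6554, -0.0415, 0.1737]
eef_rot: [-0.055, 3.14, -0.001]
wrist_force: [-3.2, 0.7, 6.7]
width: -0.0001
finger_force: 3.4
```

{"name": "servo_tool", "arguments": {"rows": [[[0, 0, -0.0005], [0, 0, 0], 1], [[0, 0, -0.001], [0, 0, 0], 1], [[0, 0, -0.0015], [0, 0, 0], 1]]}}

```text
time_s: 12.95
tool_pos: [0.6554, -0.0414, 0.1723]
eef_rot: [-0.055, 3.14, -0.0]
wrist_force: [-2.8, 0.3, 6.5]
width: 0.0003
finger_force: 3.4
```

{"name": "servo_tool", "arguments": {"rows": [[[0, 0, -0.0005], [0, 0, 0], 1], [[0, 0, -0.001], [0, 0, 0], 1], [[0, 0, -0.0015], [0, 0, 0], 1]]}}

```text
time_s: 13.32
tool_pos: [0.6554, -0.0415, 0.1707]
eef_rot: [-0.055, 3.14, -0.001]
wrist_force: [-3.7, 0.2, 7.6]
width: -0.0001
finger_force: 3.4
```

{"name": "servo_tool", "arguments": {"rows": [[[0, 0, -0.0005], [0, 0, 0], 1], [[0, 0, -0.001], [0, 0, 0], 1], [[0, 0, -0.0015], [0, 0, 0], 1]]}}

```text
time_s: 13.7
tool_pos: [0.6554, -0.0414, 0.1692]
eef_rot: [-0.055, 3.14, -0.001]
wrist_force: [-4.4, -0.5, 6.5]
width: 0.0003
finger_force: 3.4
```

{"name": "servo_tool", "arguments": {"rows": [[[0, 0, -0.0005], [0, 0, 0], 1], [[0, 0, -0.001], [0, 0, 0], 1], [[0, 0, -0.0015], [0, 0, 0], 1]]}}

```text
time_s: 14.08
tool_pos: [0.6554, -0.0414, 0.1677]
eef_rot: [-0.055, 3.14, -0.001]
wrist_force: [-2.5, 0.5, 7.3]
width: -0.0004
finger_force: 3.4
```

{"name": "servo_tool", "arguments": {"rows": [[[0, 0, -0.0005], [0, 0, 0], 1], [[0, 0, -0.001], [0, 0, 0], 1], [[0, 0, -0.0015], [0, 0, 0], 1]]}}

```text
time_s: 14.45
tool_pos: [0.6554, -0.0415, 0.1662]
eef_rot: [-0.055, 3.14, -0.001]
wrist_force: [-3.7, 0.9, 7.0]
width: 0.0005
finger_force: 3.4
```

Carriage is at about 0.045.

{"name": "servo_tool", "arguments": {"rows": [[[0, 0, -0.0005], [0, 0, 0], 1], [[0, 0, -0.001], [0, 0, 0], 1], [[0, 0, -0.0015], [0, 0, 0], 1]]}}

```text
time_s: 14.82
tool_pos: [0.6554, -0.0415, 0.1647]
eef_rot: [-0.055, 3.14, -0.001]
wrist_force: [-2.7, 0.2, 6.4]
width: 0.0005
finger_force: 3.4
```

{"name": "servo_tool", "arguments": {"rows": [[[0, 0, -0.0005], [0, 0, 0], 1], [[0, 0, -0.001], [0, 0, 0], 1], [[0, 0, -0.0015], [0, 0, 0], 1]]}}

```text
time_s: 15.2
tool_pos: [0.6554, -0.0414, 0.1638]
eef_rot: [-0.055, 3.14, -0.001]
wrist_force: [-5.5, 0.5, 10.6]
width: -0.0001
finger_force: 5.0
```

{"name": "servo_tool", "arguments": {"rows": [[[0, 0, -0.0005], [0, 0, 0], 1], [[0, 0, -0.001], [0, 0, 0], 1], [[0, 0, -0.0015], [0, 0, 0], 1], [[0, 0, -0.0015], [0, 0, 0], 1]]}}

```text
time_s: 15.7
tool_pos: [0.6553, -0.0414, 0.1629]
eef_rot: [-0.055, 3.14, -0.001]
wrist_force: [-5.0, 1.0, 11.5]
width: 0.0003
finger_force: 5.8
```

{"name": "servo_tool", "arguments": {"rows": [[[0, 0, -0.0005], [0, 0, 0], 1], [[0, 0, -0.001], [0, 0, 0], 1], [[0, 0, -0.0015], [0, 0, 0], 1], [[0, 0, -0.0015], [0, 0, 0], 1]]}}

```text
time_s: 16.2
tool_pos: [0.6554, -0.0415, 0.1621]
eef_rot: [-0.055, 3.139, -0.001]
wrist_force: [-6.0, -0.2, 13.9]
width: 0.0001
finger_force: 7.1
```

Pad force is about 7–8 N. Releasing straight up.

{"name": "servo_tool", "arguments": {"rows": [[[0, 0, 0.005], [0, 0, 0], 1], [[0, 0, 0.015], [0, 0, 0], 1], [[0, 0, 0.05], [0, 0, 0], 1], [[0, 0, 0.1], [0, 0, 0], 1], [[-0.05, 0, 0.12], [0, 0, 0], 1], [[-0.1, 0, 0.12], [0, 0, 0], 1], [[-0.1, 0, 0.12], [0, 0, 0], 1], [[-0.1, 0, 0.12], [0, 0, 0], 1]]}}

```text
time_s: 17.2
tool_pos: [0.5557, -0.0415, 0.2787]
eef_rot: [-0.055, 3.14, -0.0]
wrist_force: [0.8, -0.5, 0.1]
width: -0.0004
finger_force: 0.0
```

```bash
python3 - <<'E'
from h import *
s=r.state(); print(s['time_s'],s['tool_pos'],s['wrist_force'])
a=r.capture("scene")[240:385,230:380]; b=r.capture("side")[170:310,230:380]
c=np.zeros((400,800,3),np.uint8); c[:387,:400]=cv2.resize(a,(400,387),interpolation=cv2.INTER_CUBIC); c[:373,400:]=cv2.resize(b,(400,373),interpolation=cv2.INTER_CUBIC)
cv2.imwrite("pics/w7.png",np.clip(c*1.4,0,255).astype(np.uint8))
E
```

```text
17.2 [ 0.55565524 -0.0415395   0.27873466] [ 0.79127127 -0.54865487  0.1256022 ]
```

View pics/w7.png

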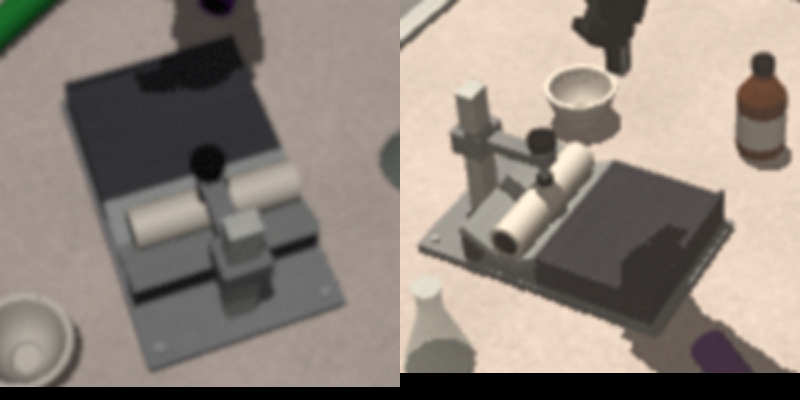

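The clamp is down (pad on the tube at side crop (545,180)), the tube lies unmoved in the vee, and the robot is clear.

```bash
python3 -c "
from bench import r
print(r.finish_job())"
```

```text
the job is handed in; nothing more can be done
None
```

The tube was rolled into the vee, where it settled centred by eye with the clamp still up. It is now clamped at an estimated 7–8 N of pad force, with the robot clear and nothing else touched. The job is handed in at about 17 s; no verdict was returned.

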